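# Comb the scattered rods into two rows

### The job

With the wooden hand rake, comb the scattered rods of the tray's left bay towards the end bar until they lie side by side, square and without gaps, and press the row snug against the bar for a moment, firmly but gently; then do the same in the right bay. Touch the rods only with the rake, finally stand it back on its teeth on the bench, off the tray, and leave the jar and the tin where they are.

Things in the scene. Friction and masses are not known exactly. Their poses are not given: they have to be found in the camera images.
- tray: Plywood rod tray screwed to the bench, 264 mm wide (its y), reaching from x = -120 mm (end wall, towards the robot) to x = +130 mm (open end). Origin on its underside, on the bench, midway across. Floor 8 mm thick. Three lengthwise ribs 8 mm thick (at y = -128, 0, +128 mm) make two bays 120 mm wide; rib and wall tops are 32 mm above the bench.
- rake: Wooden hand rake standing on its teeth on the bench, 77 mm high, about 160 g. Origin: centre of its underside. Head 100 mm wide (its y), 24 mm thick (its x): five teeth 12 mm wide, 10 mm gaps, 18 mm long, below a bar from 17 to 31 mm height. Handle: upright block 28 mm (x) by 40 mm (y), from 31 to 77 mm height, centred over the head. Both broad faces are alike.
- bay_l (a point): Midway across the left bay (y = +64 mm in the tray; left as seen from the robot is +y), on the floor's upper side, 8 mm above the bench, at the tray's x = 0; axes as the tray's. Across the -x end of the bay a rigid aluminium bar 12 mm thick and 18 mm high is screwed to the floor. It is set anew every time, its rod-side face anywhere from x = -102 to -80 mm, and is not measured: feel for it through the rods.
- rod_l1: Square wooden rod 14 x 14 x 100 mm, 16 g, lying in the left bay on the tray floor, long axis its y; origin: centre of its underside. Number 1 of 3 counted from the end bar. Loose it slides at about 0.1 N; a row is snug once about 10 N (at least 5) has been kept on it for half a second; more than 20 N bruises it.
- rod_l2: Square wooden rod 14 x 14 x 100 mm, 16 g, lying in the left bay on the tray floor, long axis its y; origin: centre of its underside. Number 2 of 3 counted from the end bar. Loose it slides at about 0.1 N; a row is snug once about 10 N (at least 5) has been kept on it for half a second; more than 20 N bruises it.
- rod_l3: Square wooden rod 14 x 14 x 100 mm, 16 g, lying in the left bay on the tray floor, long axis its y; origin: centre of its underside. Number 3 of 3 counted from the end bar. Loose it slides at about 0.1 N; a row is snug once about 10 N (at least 5) has been kept on it for half a second; more than 20 N bruises it.
- bay_r (a point): Midway across the right bay (y = -64 mm in the tray; left as seen from the robot is +y), on the floor's upper side, 8 mm above the bench, at the tray's x = 0; axes as the tray's. Across the -x end of the bay a rigid aluminium bar 12 mm thick and 18 mm high is screwed to the floor. It is set anew every time, its rod-side face anywhere from x = -102 to -80 mm, and is not measured: feel for it through the rods.
- rod_r1: Square wooden rod 14 x 14 x 100 mm, 16 g, lying in the right bay on the tray floor, long axis its y; origin: centre of its underside. Number 1 of 3 counted from the end bar. Loose it slides at about 0.1 N; a row is snug once about 10 N (at least 5) has been kept on it for half a second; more than 20 N bruises it.
- rod_r2: Square wooden rod 14 x 14 x 100 mm, 16 g, lying in the right bay on the tray floor, long axis its y; origin: centre of its underside. Number 2 of 3 counted from the end bar. Loose it slides at about 0.1 N; a row is snug once about 10 N (at least 5) has been kept on it for half a second; more than 20 N bruises it.
- rod_r3: Square wooden rod 14 x 14 x 100 mm, 16 g, lying in the right bay on the tray floor, long axis its y; origin: centre of its underside. Number 3 of 3 counted from the end bar. Loose it slides at about 0.1 N; a row is snug once about 10 N (at least 5) has been kept on it for half a second; more than 20 N bruises it.
- jar: Amber glass jar with steel lid, 64 mm across, 85 mm high; bystander. Origin: centre of its underside.
- tin: Tin can, 74 mm across, 100 mm high; bystander. Origin: centre of its underside.
Mind the look-alikes: they are no part of the job. Of the things like the rake, leave any that is purple; of the rest the smaller one is meant.

How it is judged (in metres and radians):
On the way, in this order (a step that is already met when the one before it is completed fails the run):
1. the rake is picked up (height (world z) of rake above 0.02 m and contact force between the fingers and rake above 1 N), for 0.2 s.
2. the left row is square, closed and pressed snug against its end bar (x of rod_l1 in the frame of tray between -0.1 and -0.07 m and x of rod_l2 in the frame of rod_l1 between 0.012 and 0.0165 m and x of rod_l3 in the frame of rod_l2 between 0.012 and 0.0165 m and y of rod_l1 in the frame of tray between 0.034 and 0.094 m and z of each of rod_l1, rod_l2, rod_l3 in the frame of tray below 0.012 m and angle between the y axis of each of rod_l1, rod_l2, rod_l3 and the y axis of tray, either way round below 0.07 rad and y of rod_l2 in the frame of tray between 0.034 and 0.094 m and y of rod_l3 in the frame of tray between 0.034 and 0.094 m and contact force between rod_l1 and rod_l2 above 5 N and contact force between rod_l2 and rod_l3 above 5 N), for 0.2 s.
3. the right row is square, closed and pressed snug against its end bar (x of rod_r1 in the frame of tray between -0.1 and -0.07 m and x of rod_r2 in the frame of rod_r1 between 0.012 and 0.0165 m and x of rod_r3 in the frame of rod_r2 between 0.012 and 0.0165 m and y of rod_r1 in the frame of tray between -0.094 and -0.034 m and z of each of rod_r1, rod_r2, rod_r3 in the frame of tray below 0.012 m and angle between the y axis of each of rod_r1, rod_r2, rod_r3 and the y axis of tray, either way round below 0.07 rad and y of rod_r2 in the frame of tray between -0.094 and -0.034 m and y of rod_r3 in the frame of tray between -0.094 and -0.034 m and contact force between rod_r1 and rod_r2 above 5 N and contact force between rod_r2 and rod_r3 above 5 N), for 0.2 s.
At the end, for the whole second after the job is handed in: In each bay the three rods lie flat, within 4 degrees (0.07 rad) of square, neighbours 12 to 16.5 mm centre to centre, within 30 mm of mid-bay, the first rod at the end bar (x below -70 mm in the tray); the rake stands upright (within 0.08 rad) on the bench off the tray, released; all at rest (x of rod_l1 in the frame of tray between -0.1 and -0.07 m and x of rod_l2 in the frame of rod_l1 between 0.012 and 0.0165 m and x of rod_l3 in the frame of rod_l2 between 0.012 and 0.0165 m and y of rod_l1 in the frame of tray between 0.034 and 0.094 m and z of each of rod_l1, rod_l2, rod_l3, rod_r1, rod_r2, rod_r3 in the frame of tray below 0.012 m and angle between the y axis of each of rod_l1, rod_l2, rod_l3, rod_r1, rod_r2, rod_r3 and the y axis of tray, either way round below 0.07 rad and y of rod_l2 in the frame of tray between 0.034 and 0.094 m and y of rod_l3 in the frame of tray between 0.034 and 0.094 m and x of rod_r1 in the frame of tray between -0.1 and -0.07 m and x of rod_r2 in the frame of rod_r1 between 0.012 and 0.0165 m and x of rod_r3 in the frame of rod_r2 between 0.012 and 0.0165 m and y of rod_r1 in the frame of tray between -0.094 and -0.034 m and y of rod_r2 in the frame of tray between -0.094 and -0.034 m and y of rod_r3 in the frame of tray between -0.094 and -0.034 m and height (world z) of rake below 0.004 m and angle between rake's own z axis and vertical below 0.08 rad and linear speed of each of rake, rod_l1, rod_l2, rod_l3, rod_r1, rod_r2, rod_r3 below 0.02 m/s); the robot touches nothing.
It fails at once if the rods are forced: more than 20 N between two rods (contact force between rod_l1 and rod_l2 above 20 N or contact force between rod_l2 and rod_l3 above 20 N or contact force between rod_r1 and rod_r2 above 20 N or contact force between rod_r2 and rod_r3 above 20 N).
It fails at once if a rod is touched by the gripper or arm instead of the rake (contact force between any of the fingers, the arm and rod_l1 above 0.5 N or contact force between any of the fingers, the arm and rod_l2 above 0.5 N or contact force between any of the fingers, the arm and rod_l3 above 0.5 N or contact force between any of the fingers, the arm and rod_r1 above 0.5 N or contact force between any of the fingers, the arm and rod_r2 above 0.5 N or contact force between any of the fingers, the arm and rod_r3 above 0.5 N).
It fails at once if the jar or the tin is moved (distance of any of jar, tin from where it was at the start of the episode above 0.025 m).
It also fails if it takes over 72 s, if anything falls off the work surface, if the arm or the gripper's body presses on something with over 40 N, if the wrist force passes 120 N, or if a joint passes its speed limit or range.

### The arm

A 6-joint arm with a two-finger parallel gripper is mounted at the origin on the work surface. World frame = base frame: x ahead of the robot, y to its left, z up, the work surface at z = 0. Lengths are in m, angles in degrees, forces in N, time in s.
With the tool pointing down it reaches from about 0.3 to 0.75 m from the base axis. Payload 8.5 kg.
Tool frame: the origin (TCP) lies at the very end of the fingers, on their centre line; the grasp point (between the pads) lies 19 mm behind it (env.grasp_offset is the distance from the TCP to the grasp point, in m); y points along the fingers, z is the direction in which the jaws open and shut, and the axes are right-handed (so a half turn about y gives the same grasp; the last joint's range is limited). The gripper opens to 85 mm and grips with 20 to 120 N. Pads are 22 mm wide; open, the fingers measure 114 mm over their backs; the gripper's body (76 mm by 85 mm) begins 54 mm behind the grasp point. The pads swing forward as they close: fully open they stand 13 mm farther back than shut.
Start: joints at [-83.726, 21.807, 74.336, -0, 83.858, -12.336], TCP at [0.176, -0.521, 0.231] pointing down, gripper open.
Joint ranges: [-178.18, 178.18], [-50.72, 133.34], [12.68, 142.11], [-81.47, 261.47], [9.98, 163.14], [-165.26, 165.26]. Speed limits (degrees/s): [136.94, 136.94, 180, 180, 180, 180].

### API

Orientations are given as a 3x3 rotation matrix whose columns are the frame's x, y, z axes.
In Python, from rig import env gives the robot as it stands. The module is installed in compiled form; this text tells all that it offers.
- The arm moves only by the shell command python3 -m pendant 'ROWS' [FORCE]. ROWS is JSON, a list of rows, each a list of 3 entries, a list of its own where there are three numbers: the shift along the world's x, y, z as a fraction of full scale, then the turn about the world's z as a fraction of full scale, then the opening, from 0 (shut) to 1 (fully open). A call has 1 to 12 rows; each row shifts and turns the commanded pose from where the row before left it; what a row does not reach is not made up. Full scale, the value 1, is 30 mm for a shift and 5 degrees for a turn. A row lasts 1/12 s, in which the tool goes at most 41.7 mm and 7.16 degrees, less where a joint would pass 70% of its speed; a pose out of reach is approached as far as the arm can. A call with a number of a shift or a turn outside -1 to 1 is refused whole. A call with a gripper value outside its range is refused whole. The fingers move at their own pace and stop on an object; FORCE is the grip in N (left out, the last holds). Time passes only in rows, so rows that do not move let the fingers close. It gives the time, the measured TCP pose, the force and the opening at its end, in the units of the state.
- env.observe(): the state, without advancing time (a new reading comes with each control period).
- env.get_image(name): name is "scene" or "top" or "wrist"; returns (picture, depth): 420x560x3 uint8, red, green, blue; 420x560 float32, m along the optical axis (not along the pixel's ray), 0 where there is no reading.
- env.camera_model(name): a dict with "camera_matrix" (3x3 intrinsics, pixels), "R" (3x3) and "t" (3): a world point X has camera coordinates R X + t; the wrist camera has in their place "tool_from_camera" (4x4, takes a point from camera to tool coordinates, whose origin is the TCP and whose axes are the tool frame's). Camera axes: x right, y down, z forward; pixel columns grow to the right and rows downward; lengths in m; the calibration is good to about 2 mm. A picture is of the moment at which its call begins: read the wrist's pose just before it. camera_model takes no time and is no camera call.
- env.close_job(): hands the job in, once; it reports no verdict.
The state is a dict: "time_s": time; "q": joint angles; "qvel": joint speeds; "joint_efforts": joint torques, N m; "position": TCP position; "tool_rot": TCP orientation; "ft_force": force on the tool from outside, world axes, zero at the start; "wrist_torque": the same for the moment, N m; "grip_width": finger opening in m.
Only numpy, scipy, OpenCV 4.12 (cv2) and the standard library are available. Lean on these libraries where they do the work, as an engineer would, in place of code of your own. Each camera call takes 0.05 s, during which the arm holds its last target.

## Working session

There is one attempt and no reset: what is moved stays moved. The work goes in short steps, Python scripts to look and compute and a shell command to move; the robot and the scene stay as the last step left them, time stands still between calls to the robot, and variables do not carry over. Pictures are saved under pics/ and viewed, and the job is handed in when it is done.

```bash
mkdir -p pics
cat > h.py <<'E'
from rig import env
import numpy as np, cv2
def save(name,fn,crop=None,scale=1):
    im,d=env.get_image(name); np.savez('pics/'+fn+'.npz',im=im,d=d)
    o=im[:,:,::-1]
    cv2.imwrite('pics/'+fn+'.png',o); return im,d
def pts(name,d,s=None):
    m=env.camera_model(name);K=m['camera_matrix']
    v,u=np.mgrid[0:d.shape[0],0:d.shape[1]]
    c=np.stack([(u-K[0,2])/K[0,0]*d,(v-K[1,2])/K[1,1]*d,d],-1)
    if 'R' in m: return (c-np.array(m['t']))@np.array(m['R'])
    T=np.array(m['tool_from_camera']);p=c@T[:3,:3].T+T[:3,3]
    return p@np.array(s['tool_rot']).T+np.array(s['position'])
E
python3 - <<'E'
from h import *
s=env.observe();print(s)
save('top','top0');save('scene','scene0')
E
```

```text
{'time_s': 0.0, 'q': array([-8.37260835e+01,  2.18398708e+01,  7.43869347e+01, -6.52935993e-04,
        8.38568370e+01, -1.23348266e+01]), 'qvel': array([-0.03738421, -0.00784068, -0.03008884, -0.16915914, -0.02657939,
        0.01057022]), 'joint_efforts': array([-8.16277698e-04, -4.48463130e+01, -2.31279176e+01, -2.25796725e-04,
        4.71416395e-03, -2.21936534e-05]), 'position': array([ 0.17547675, -0.52093485,  0.23070943]), 'tool_rot': array([[-9.47719361e-01, -1.70795989e-04,  3.19104972e-01],
       [-3.19104876e-01,  1.44985357e-03, -9.47718300e-01],
       [-3.00788997e-04, -9.99998934e-01, -1.42855613e-03]]), 'ft_force': array([-0.22375645,  0.40533979, -0.87162923]), 'wrist_torque': array([-0.00302058,  0.04080091, -0.0018996 ]), 'grip_width': 0.08557429252132152}
```

View pics/top0.png

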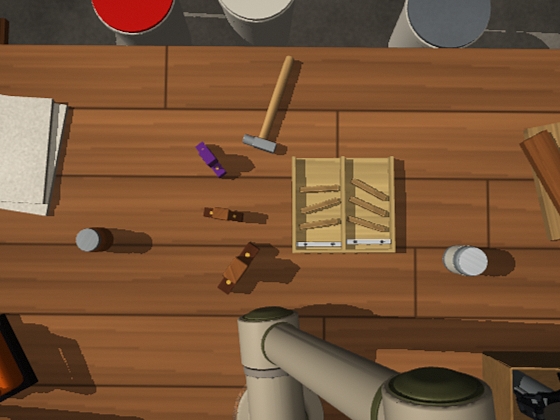

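View pics/scene0.png

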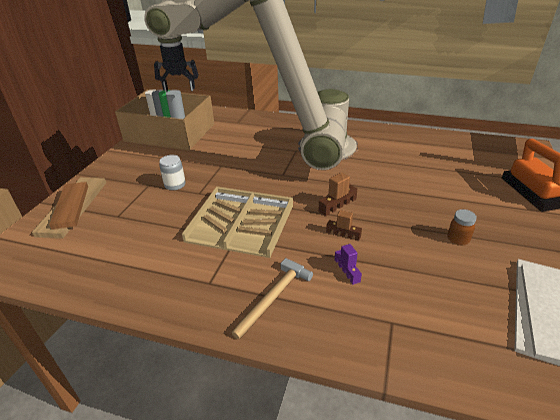

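Three rake-like things in the top view: purple at (211,160), which is excluded; brown at (222,214); and a larger brown at (239,268). The smaller brown one at (222,214) should be meant. I'll confirm it with an enlarged crop and measure.

Run:
```python
from h import *
z=np.load('pics/top0.npz');im,d=z['im'],z['d'];P=pts('top',d)
cv2.imwrite('pics/crop_rake.png',cv2.resize(im[130:300,180:290,::-1],None,fx=3.4,fy=3.4,interpolation=cv2.INTER_CUBIC))
cv2.imwrite('pics/crop_tray.png',cv2.resize(im[145:260,280:405,::-1],None,fx=5,fy=5,interpolation=cv2.INTER_CUBIC))
H=P[:,:,2]
def rep(n,u0,v0,u1,v1,zlo,zhi):
    m=np.zeros(H.shape,bool);m[v0:v1,u0:u1]=1;m&=(H>zlo)&(H<zhi)
    q=P[m]
    r=cv2.minAreaRect(q[:,:2].astype(np.float32)*1000)
    print(n,m.sum(),q.mean(0).round(4),'zmax',q[:,2].max().round(4),r)
for n,b in dict(small=(195,198,255,228),big=(210,238,275,296),purple=(190,138,235,182)).items():
    rep(n+' all',*b,0.01,0.12); 
    rep(n+' bar',*b,0.022,0.036); rep(n+' top',*b,0.065,0.12)
rep('jar',60,215,120,260,.05,.12);rep('tin',430,235,500,285,.05,.13)
# tray rim
m=np.zeros(H.shape,bool);m[150:258,286:402]=1;m&=(H>.026)&(H<.04)
q=P[m];print('rim',m.sum(),cv2.minAreaRect(q[:,:2].astype(np.float32)*1000),q[:,2].mean())
print('benchz',np.median(H[300:310,100:200]))
```

```text
small all 399 [0.5233 0.1502 0.0525] zmax 0.0824 ((523.8914794921875, 154.1218719482422), (100.748779296875, 27.722700119018555), 82.45570373535156)
small bar 193 [0.5236 0.15   0.031 ] zmax 0.0352 ((523.9873046875, 154.09857177734375), (100.7542495727539, 23.904996871948242), 82.25272369384766)
small top 184 [0.5237 0.1529 0.0764] zmax 0.0824 ((523.7965087890625, 153.58139038085938), (40.340702056884766, 27.725339889526367), 82.3138198852539)
big all 815 [0.3898 0.1086 0.0736] zmax 0.1119 ((386.45245361328125, 111.37281036376953), (38.99687194824219, 139.27490234375), 55.793190002441406)
big bar 7 [0.4224 0.0801 0.0276] zmax 0.0317 ((393.2477111816406, 89.08753204345703), (27.45766830444336, 114.05238342285156), 71.20207214355469)
big top 407 [0.388  0.1096 0.1046] zmax 0.1119 ((386.85321044921875, 111.0951156616211), (38.998477935791016, 55.761077880859375), 55.770713806152344)
purple all 401 [0.6634 0.1849 0.0531] zmax 0.0807 ((668.7110595703125, 189.3584442138672), (101.51568603515625, 27.86876678466797), 38.64097595214844)
purple bar 174 [0.6622 0.1841 0.0308] zmax 0.0351 ((668.8834838867188, 189.42767333984375), (101.28730010986328, 23.65837860107422), 38.28712463378906)
purple top 186 [0.667  0.1881 0.0763] zmax 0.0807 ((667.8185424804688, 188.69810485839844), (39.76020812988281, 27.792612075805664), 38.618072509765625)
jar 598 [0.4564 0.4707 0.0777] zmax 0.0899 ((456.49481201171875, 474.7655334472656), (58.98493576049805, 60.226688385009766), 48.39766311645508)
tin 931 [ 0.4143 -0.4514  0.0921] zmax 0.1049 ((414.0040588378906, -457.2921447753906), (71.05017852783203, 70.20521545410156), 29.974306106567383)
rim 1498 ((553.130859375, -158.79598999023438), (250.11175537109375, 263.8897705078125), 0.4404444396495819) 0.031013019822175136
benchz -0.00022877408946871518
```

View pics/crop_rake.png

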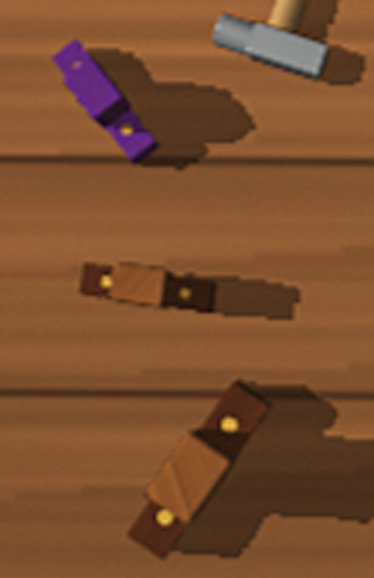

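View pics/crop_tray.png

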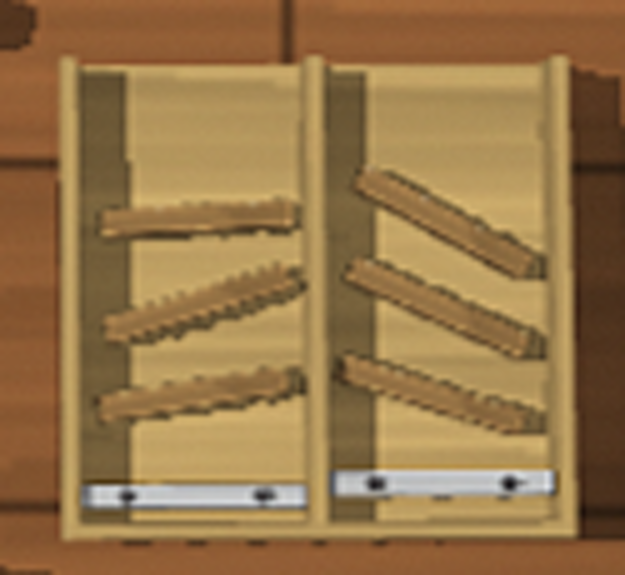

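The crop shows the purple rake at top, the small brown rake in the middle (head about 100.7 x 24 mm, top at 77–80 mm) and a larger brown one below (139 mm head, 112 mm high). So the target is the one at (222,214), which is at world (0.524, 0.154) with its long axis at 82.4°. The tray rim measures 250 x 264 mm, centred at (0.553, -0.159), and matches the spec. I'm moving above the rake now.

```bash
python3 -m pendant '[[[0.5,0.98,0],0.55,0.7],[[0.5,0.98,0],0.55,0.7],[[0.5,0.98,0],0.55,0.7],[[0.5,0.98,0],0.55,0.7],[[0.5,0.98,0],0.55,0.7],[[0.5,0.98,0],0.55,0.7],[[0.5,0.98,0],0.55,0.7],[[0.5,0.98,0],0.55,0.7],[[0.5,0.98,0],0.55,0.7],[[0.5,0.98,0],0.55,0.7],[[0.5,0.98,0],0.55,0.7],[[0.5,0.98,0],0.55,0.7]]'
python3 -m pendant '[[[0.5,0.98,0],0.55,0.7],[[0.5,0.98,0],0.55,0.7],[[0.5,0.98,0],0.55,0.7],[[0.5,0.98,0],0.55,0.7],[[0.5,0.98,0],0.55,0.7],[[0.5,0.98,0],0.55,0.7],[[0.5,0.98,0],0.55,0.7],[[0.5,0.98,0],0.55,0.7],[[0.5,0.98,0],0.55,0.7],[[0.5,0.98,0],0.55,0.7],[[0.5,0.98,0],0.55,0.7],[[0,0,0],0,0.7]]'
```

```text
time_s: 1.1
position: [0.3558, -0.1668, 0.2312]
tool_rot: [[-0.619, -0.0, 0.785], [-0.785, 0.0, -0.619], [-0.0, -1.0, -0.0]]
ft_force: [0.1, -0.2, 0.4]
grip_width: 0.0599
time_s: 2.1
position: [0.5217, 0.159, 0.2304]
tool_rot: [[-0.135, -0.0, 0.991], [-0.991, 0.001, -0.135], [-0.001, -1.0, -0.001]]
ft_force: [-0.7, 0.2, -0.9]
grip_width: 0.0596
```

Run:
```python
from h import *
s=env.observe();im,d=save('wrist','w1');P=pts('wrist',d,s);H=P[:,:,2]
print(s['position'],np.degrees(np.arctan2(s['tool_rot'][1,2],s['tool_rot'][0,2])))
for a,b in((.068,.09),(.022,.036)):
    m=((H>a)&(H<b)&(abs(P[:,:,0]-.524)<.07)&(abs(P[:,:,1]-.154)<.07)).astype(np.uint8)
    n,l,st,c=cv2.connectedComponentsWithStats(m)
    if n<2: continue
    print([tuple(x) for x in st[1:] if x[4]>50]); q=P[m>0];print(m.sum(),q.mean(0),cv2.minAreaRect(q[:,:2].astype(np.float32)*1000))
```

```text
[0.5217486  0.15899014 0.23043226] -7.781207418103117
[(np.int32(267), np.int32(176), np.int32(31), np.int32(43), np.int32(1247))]
1247 [0.52227777 0.15302336 0.07694708] ((522.153076171875, 151.7799072265625), (39.59941864013672, 28.013017654418945), 82.23438262939453)
[(np.int32(270), np.int32(141), np.int32(24), np.int32(31), np.int32(691)), (np.int32(271), np.int32(219), np.int32(22), np.int32(14), np.int32(308))]
1000 [0.52369489 0.16264605 0.03152435] ((522.996337890625, 151.50006103515625), (99.43074798583984, 26.12172508239746), 82.61677551269531)
```

View pics/w1.png

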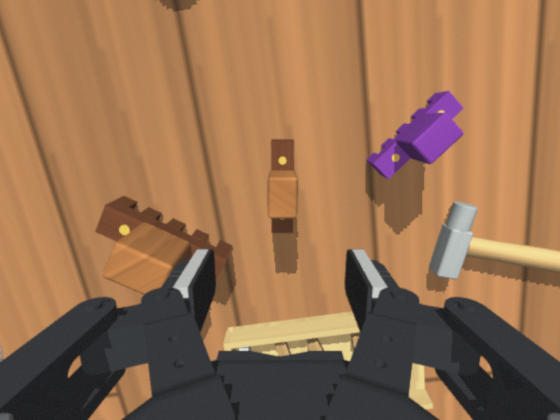

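The small rake's handle is at (283,195) in the wrist view, mid-way between the open fingers. It measures 39.6 x 28 mm and its top is at 77 mm, as expected. Now I go down and grip it.

```bash
python3 -m pendant '[[[0.02,-0.11,-0.9],0,0.7],[[0.02,-0.11,-0.9],0,0.7],[[0,0,-0.9],0,0.7],[[0,0,-0.9],0,0.7],[[0,0,-0.9],0,0.7],[[0,0,-0.9],0,0.7],[[0,0,-0.7],0,0.7],[[0,0,-0.32],0,0.7],[[0,0,0],0,0.7],[[0,0,0],0,0.7]]'
python3 -m pendant '[[[0,0,0],0,0.2],[[0,0,0],0,0.2],[[0,0,0],0,0.2],[[0,0,0],0,0.2],[[0,0,0],0,0.2],[[0,0,0],0,0.2],[[0,0,0],0,0.2],[[0,0,0],0,0.2]]' 90
```

```text
time_s: 2.98
position: [0.5219, 0.148, 0.0393]
tool_rot: [[-0.142, 0.0, 0.99], [-0.99, -0.0, -0.142], [0.0, -1.0, 0.0]]
ft_force: [-0.0, 0.4, -0.3]
grip_width: 0.06
time_s: 3.65
position: [0.5224, 0.1484, 0.0401]
tool_rot: [[-0.141, 0.003, 0.99], [-0.99, -0.0, -0.141], [-0.0, -1.0, 0.003]]
ft_force: [-0.0, -1.0, 5.9]
grip_width: 0.0272
```

```bash
python3 -m pendant '[[[0,0,0.3],0,0.2],[[0,0,0.5],0,0.2],[[0,0,0.8],0,0.2],[[0,0,0.8],0,0.2],[[0,0,0.6],0,0.2],[[0,0,0],0,0.2],[[0,0,0],0,0.2],[[0,0,0],0,0.2]]'
python3 - <<'E'
from h import *
s=env.observe();print(s['ft_force'],s['wrist_torque'],s['position']);im,d=save('scene','s1');P=pts('scene',d)
cv2.imwrite('pics/s1c.png',cv2.resize(im[130:290,230:400,::-1],None,fx=4,fy=4))
im,d=save('top','t1');P=pts('top',d);p=s['position']
m=(abs(P[:,:,0]-p[0])<.06)&(abs(P[:,:,1]-p[1])<.07)&(P[:,:,2]<.14)&(P[:,:,2]>.06)
print(m.sum(),P[m].mean(0) if m.any() else 0); cv2.imwrite('pics/t1c.png',cv2.resize(im[150:290,180:300,::-1],None,fx=4,fy=4))
E
```

```text
time_s: 4.32
position: [0.5211, 0.1484, 0.1279]
tool_rot: [[-0.142, -0.002, 0.99], [-0.99, -0.0, -0.142], [0.0, -1.0, -0.002]]
ft_force: [-0.2, 0.0, -2.4]
grip_width: 0.0267
[-0.16417297  0.04611236 -2.44608616] [ 0.03826533 -0.00288898  0.05646597] [0.52105265 0.1483514  0.12790167]
29 [0.51428973 0.1055798  0.11142818]
```

View pics/s1c.png

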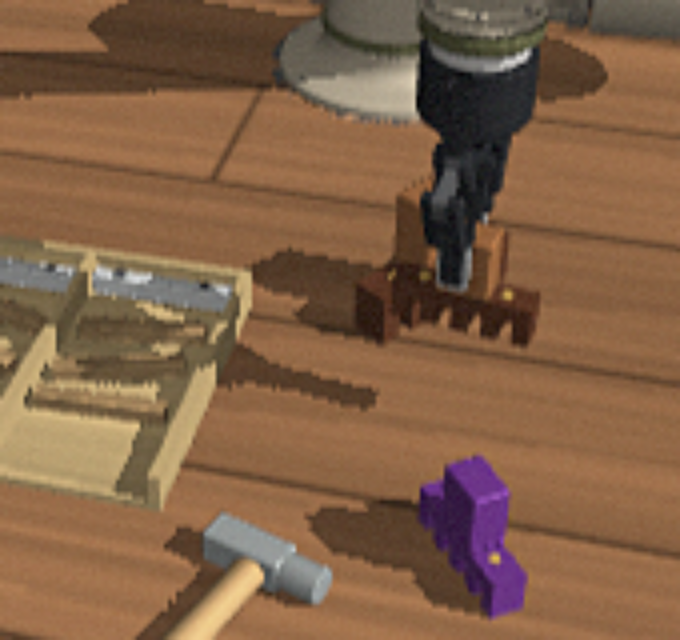

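The rake is held level and its teeth are clear of the bench. Next I measure the rods in the tray frame.

Run:
```python
from h import *
z=np.load('pics/top0.npz');im,d=z['im'],z['d'];P=pts('top',d);H=P[:,:,2]
o=np.array([.5481,-.1588]);a=np.radians(.44);R=np.array([[np.cos(a),-np.sin(a)],[np.sin(a),np.cos(a)]])
q=(P[:,:,:2]-o)@R
print('floor z',np.median(H[165:175,310:335]))
for n,y0 in(('L',.064),('R',-.064)):
    m=((abs(q[:,:,1]-y0)<.062)&(q[:,:,0]>-.08)&(q[:,:,0]<.12)&(H>.015)&(H<.028)).astype(np.uint8)
    m[:]=m
    k,l,st,c=cv2.connectedComponentsWithStats(m,connectivity=4)
    for i in range(1,k):
        if st[i,4]<30: continue
        w=q[l==i]*1000; print(n,st[i].tolist(),cv2.minAreaRect(w.astype(np.float32)),w.min(0).round(),w.max(0).round(),H[l==i].mean().round(4))
    m=(abs(q[:,:,1]-y0)<.05)&(q[:,:,0]<-.06)&(q[:,:,0]>-.113)&(H>.023)&(H<.03)
    w=q[m]*1000;print('bar',m.sum(),np.percentile(w[:,0],[5,50,95]) if m.any() else '')
# rim ribs
m=(H>.028)&(H<.036)&(abs(q[:,:,0])<.11)&(abs(q[:,:,1])<.14)
for c in(-.128,0,.128):
    w=q[m&(abs(q[:,:,1]-c)<.01)];print(c,np.polyfit(w[:,0],w[:,1],1),len(w))
```

```text
floor z 0.00792278578748079
L [340, 161, 1, 31, 31] ((78.25592803955078, 5.403379917144775), (1.2700468301773071, 78.84288024902344), 89.858642578125) [39.  5.] [118.   6.] 0.0209
L [300, 185, 38, 7, 211] ((47.060176849365234, 62.106101989746094), (14.309021949768066, 97.47404479980469), 2.9254987239837646) [38. 14.] [ 55. 111.] 0.0218
L [300, 197, 38, 17, 209] ((1.882521629333496, 61.48830795288086), (14.61253833770752, 99.58565521240234), 17.70608901977539) [-19.  13.] [ 23. 111.] 0.0218
L [299, 218, 38, 11, 207] ((-45.204227447509766, 64.67137145996094), (13.933558464050293, 99.86529541015625), 9.16520881652832) [-58.  16.] [-32. 113.] 0.0217
bar 145 [-110.17801971  -99.36858195  -94.23995135]
R [388, 167, 4, 46, 62] ((43.55365753173828, -123.0311279296875), (119.59063720703125, 3.3021621704101562), 0.86374831199646) [ -16. -126.] [ 103. -121.] 0.0221
R [350, 178, 36, 23, 222] ((45.38673782348633, -67.16044616699219), (99.85160064697266, 15.263291358947754), 61.75894546508789) [  16. -112.] [ 73. -21.] 0.0214
R [349, 196, 37, 20, 212] ((0.40668582916259766, -64.16935729980469), (99.93119049072266, 14.479337692260742), 65.90642547607422) [ -24. -111.] [ 26. -17.] 0.0218
R [389, 215, 3, 22, 35] ((-51.037391662597656, -123.41654205322266), (54.85710144042969, 3.0177745819091797), 2.2084953784942627) [ -78. -125.] [ -24. -121.] 0.0222
R [347, 216, 38, 16, 214] ((-45.75376510620117, -60.07564926147461), (100.21475219726562, 14.03782844543457), 72.20601654052734) [ -66. -109.] [-26. -12.] 0.0219
bar 184 [-96.76886733 -91.48899972 -86.26461135]
-0.128 [ 0.00725988 -0.12650642] 282
0 [0.00811683 0.00133526] 271
0.128 [-0.00038966  0.12917335] 245
```

```bash
python3 -m pendant '[[[0.43,-0.9,0],0.19,0.2],[[0.43,-0.9,0],0.19,0.2],[[0.43,-0.9,0],0.19,0.2],[[0.43,-0.9,0],0.19,0.2],[[0.43,-0.9,0],0.19,0.2],[[0.43,-0.9,0],0.19,0.2],[[0.43,-0.9,0],0.19,0.2],[[0.43,-0.9,0],0.19,0.2],[[0.43,-0.95,0],0.19,0.2],[[0,0,0],0,0.2],[[0,0,0],0,0.2],[[0,0,0],0,0.2]]' 110
python3 - <<'E'
from h import *
s=env.observe();im,d=save('wrist','w2');P=pts('wrist',d,s)
print(s['position'],s['tool_rot'],s['ft_force'])
E
```

```text
time_s: 5.42
position: [0.6372, -0.0956, 0.1276]
tool_rot: [[0.007, -0.002, 1.0], [-1.0, 0.001, 0.007], [-0.001, -1.0, -0.002]]
ft_force: [0.2, -0.3, -1.3]
grip_width: 0.0268
[ 0.63721699 -0.0955935   0.12761095] [[ 0.00690329 -0.00213471  0.99997389]
 [-0.99997564  0.00102026  0.00690548]
 [-0.00103497 -0.9999972  -0.00212762]] [ 0.21953619 -0.26531156 -1.25756524]
```

View pics/w2.png

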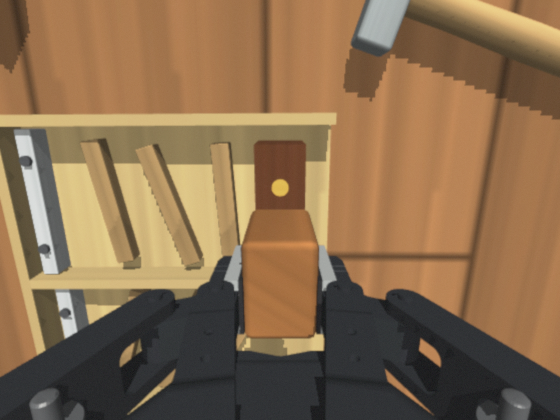

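The wrist view shows the rake head's left end at (280,143), just inside the outer rib at (170,120), with the three left rods to its left. I'll check the clearance and yaw from depth.

Run:
```python
from h import *
s=env.observe();z=np.load('pics/w2.npz');d=z['d'];P=pts('wrist',d,s);H=P[:,:,2]
m=(H>.10)&(H<.132)&(P[:,:,1]>-.08)&(abs(P[:,:,0]-.637)<.03)
q=P[m];print('bar',m.sum(),q.min(0),q.max(0),q.mean(0))
m=(H>.027)&(H<.037)&(P[:,:,1]>.02)&(P[:,:,1]<.06)&(P[:,:,0]>.44)&(P[:,:,0]<.67)
q=P[m];print('outer rib',m.sum(),np.polyfit(q[:,0]-.55,q[:,1],1),q[:,1].min(),q[:,1].max(),q[:,2].mean(),P[(H>.027)&(H<.037)&(P[:,:,1]>.0)][:,0].max())
m=(H>.027)&(H<.037)&(abs(P[:,:,1]+.157)<.012)&(P[:,:,0]>.44)&(P[:,:,0]<.6)
q=P[m];print('mid rib',m.sum(),np.polyfit(q[:,0]-.55,q[:,1],1),q[:,2].mean())
m=(H>.023)&(H<.030)&(abs(P[:,:,1]+.094)<.05)&(P[:,:,0]>.43)&(P[:,:,0]<.48)
q=P[m];print('alu bar',m.sum(),np.percentile(q[:,0],[1,50,99]),q[:,2].mean())
m=(H>.018)&(H<.0245)&(abs(P[:,:,1]+.094)<.06)&(P[:,:,0]>.48)&(P[:,:,0]<.62)
q=P[m];print('rods',m.sum(),q[:,0].min(),q[:,0].max(),q[:,2].mean())
```

```text
bar 3804 [ 0.62250967 -0.07461846  0.10014533] [ 0.65024301 -0.04150763  0.13199567] [ 0.6361888  -0.05745053  0.11959199]Traceback (most recent call last):
  File "<stdin>", line 6, in <module>
    raise TypeError("expected non-empty vector for x")
TypeError: expected non-empty vector for x
```

Run:
```python
from h import *
s=env.observe();z=np.load('pics/w2.npz');d=z['d'];P=pts('wrist',d,s);H=P[:,:,2]
for u,v in((170,120),(170,145),(280,160),(280,143),(300,118),(230,200),(110,200),(40,200),(130,275),(400,300),(450,100)): print(u,v,P[v,u].round(4))
m=(H>.025)&(H<.039)&(abs(P[:,:,0]-.55)<.1)
for c in(-.157,-.029):
    q=P[m&(abs(P[:,:,1]-c)<.012)];print(c,len(q),np.polyfit(q[:,0]-.55,q[:,1],1) if len(q) else'', q.mean(0))
```

```text
170 120 [ 0.5581 -0.0319  0.0312]
170 145 [ 0.5492 -0.0512  0.0089]
280 160 [ 0.6365 -0.0486  0.1198]
280 143 [ 0.6364 -0.0417  0.1096]
300 118 [ 0.6501 -0.0298  0.033 ]
230 200 [ 0.5974 -0.0921  0.0229]
110 200 [ 0.5039 -0.0927  0.0238]
40 200 [ 0.4516 -0.0924  0.027 ]
130 275 [ 0.5119 -0.1574  0.023 ]
400 300 [ 0.6743 -0.0843  0.1801]
450 100 [ 7.694e-01 -1.520e-02  4.000e-04]
-0.157 2167 [ 0.0032061  -0.15849311] [ 0.51118965 -0.15861754  0.03149089]
-0.029 3329 [ 0.01473476 -0.03184525] [ 0.54908247 -0.03185877  0.03278571]
```

The rake needs to go 3.5 mm to -y to be mid-bay. The rake bottom is 39 mm below the TCP, so I lower it to about 2.5 mm above the floor.

```bash
python3 -m pendant '[[[0,-0.12,-0.4],0,0.2],[[0,0,-0.6],0,0.2],[[0,0,-0.6],0,0.2],[[0,0,-0.5],0,0.2],[[0,0,-0.3],0,0.2],[[0,0,-0.2],0,0.2],[[0,0,0],0,0.2],[[0,0,0],0,0.2],[[0,0,0],0,0.2]]'
python3 - <<'E'
from h import *
s=env.observe();print(s['position'],s['ft_force'],s['wrist_torque'],s['joint_efforts'])
E
```

```text
time_s: 6.22
position: [0.6383, -0.0997, 0.0517]
tool_rot: [[0.007, 0.002, 1.0], [-1.0, -0.001, 0.007], [0.001, -1.0, 0.002]]
ft_force: [-0.4, 0.3, -1.8]
grip_width: 0.027
[ 0.63829166 -0.09965288  0.05173852] [-0.35503423  0.29123902 -1.75906341] [-0.00658987  0.01747078 -0.01581403] [ 9.10989521e-02 -5.79130304e+01 -1.97342455e+01  9.56716976e-03
  6.71337970e-03  1.14107585e-03]
```

```bash
python3 -m pendant '[[[0,0,-0.05],0,0.2],[[-0.1,0,0],0,0.2],[[-0.2,0,0],0,0.2],[[-0.2,0,0],0,0.2],[[-0.2,0,0],0,0.2],[[-0.2,0,0],0,0.2],[[-0.2,0,0],0,0.2],[[-0.2,0,0],0,0.2],[[-0.2,0,0],0,0.2],[[-0.2,0,0],0,0.2],[[-0.2,0,0],0,0.2],[[-0.2,0,0],0,0.2]]'
python3 - <<'E'
from h import *
s=env.observe();print(s['ft_force']);save('wrist','w3')
E
```

```text
time_s: 7.22
position: [0.5742, -0.0997, 0.0493]
tool_rot: [[0.007, 0.0, 1.0], [-1.0, -0.0, 0.007], [0.0, -1.0, 0.0]]
ft_force: [0.5, -0.1, -0.8]
grip_width: 0.027
[ 0.53365269 -0.08082695 -0.81766653]
```

View pics/w3.png

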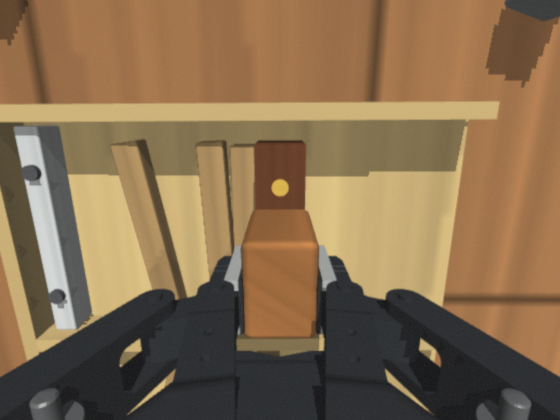

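The rods at (240,200) and (213,200) are already collecting in front of the rake. The third, at (150,220), is still ahead. Combing continues.

```bash
python3 -m pendant '[[[-0.2,0,0],0,0.2],[[-0.2,0,0],0,0.2],[[-0.2,0,0],0,0.2],[[-0.2,0,0],0,0.2],[[-0.2,0,0],0,0.2],[[-0.2,0,0],0,0.2],[[-0.15,0,0],0,0.2],[[-0.15,0,0],0,0.2],[[-0.1,0,0],0,0.2],[[0,0,0],0,0.2],[[0,0,0],0,0.2]]'
python3 - <<'E'
from h import *
s=env.observe();print(s['ft_force']);im,d=save('wrist','w4');P=pts('wrist',d,s)
for u,v in((45,200),(60,200),(75,200),(120,200),(150,200),(200,200)):print(u,v,P[v,u].round(4))
E
```

```text
time_s: 8.18
position: [0.5268, -0.0998, 0.0493]
tool_rot: [[0.007, 0.0, 1.0], [-1.0, -0.0, 0.007], [0.0, -1.0, 0.0]]
ft_force: [-0.1, 0.7, -2.0]
grip_width: 0.0264
[-0.08231182  0.66548696 -2.02188579]
45 200 [ 0.3844 -0.0834  0.0009]
60 200 [ 3.93e-01 -8.35e-02  2.00e-04]
75 200 [ 0.4026 -0.0833  0.001 ]
120 200 [ 0.4431 -0.0763  0.0276]
150 200 [ 0.4535 -0.0794  0.0148]
200 200 [ 0.4833 -0.0774  0.022 ]
```

View pics/w4.png

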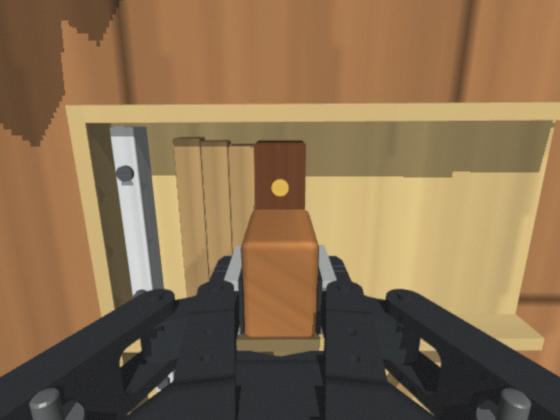

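The row is closed with three parallel rods at (188,200), (215,200) and (242,200). About 19 mm remain to the bar face. I go on, slower.

```bash
python3 -m pendant '[[[-0.1,0,0],0,0.2],[[-0.1,0,0],0,0.2],[[-0.1,0,0],0,0.2],[[-0.1,0,0],0,0.2],[[-0.05,0,0],0,0.2],[[-0.03,0,0],0,0.2],[[-0.03,0,0],0,0.2],[[0,0,0],0,0.2]]'
python3 -m pendant '[[[-0.03,0,0],0,0.2],[[-0.03,0,0],0,0.2],[[0,0,0],0,0.2]]'
```

```text
time_s: 8.9
position: [0.5114, -0.0997, 0.0492]
tool_rot: [[0.007, -0.0, 1.0], [-1.0, 0.0, 0.007], [-0.0, -1.0, -0.0]]
ft_force: [0.4, 0.0, -1.8]
grip_width: 0.027
time_s: 9.15
position: [0.5096, -0.0997, 0.0492]
tool_rot: [[0.007, -0.0, 1.0], [-1.0, 0.0, 0.007], [-0.0, -1.0, -0.0]]
ft_force: [0.4, -0.1, -2.2]
grip_width: 0.0269
```

```bash
for i in 1 ; do python3 -m pendant '[[[-0.02,0,0],0,0.2],[[-0.02,0,0],0,0.2],[[0,0,0],0,0.2]]'; done
python3 -m pendant '[[[-0.02,0,0],0,0.2],[[0,0,0],0,0.2]]' | grep -E 'pos|ft'
python3 -m pendant '[[[-0.02,0,0],0,0.2],[[0,0,0],0,0.2]]' | grep -E 'pos|ft'
```

```text
time_s: 9.4
position: [0.5084, -0.0997, 0.0492]
tool_rot: [[0.007, -0.0, 1.0], [-1.0, 0.0, 0.007], [-0.0, -1.0, -0.0]]
ft_force: [0.2, -0.9, -1.9]
grip_width: 0.0269
position: [0.5083, -0.0998, 0.0494]
ft_force: [2.1, 1.2, -2.2]
position: [0.5082, -0.0998, 0.0495]
ft_force: [4.6, 0.6, -2.5]
```

Contact with the bar shows at x = 0.508, about +2.5 N per 0.6 mm step. I press on towards 10 N.

```bash
python3 -m pendant '[[[-0.02,0,0],0,0.2],[[0,0,0],0,0.2]]' | grep -E 'pos|ft'
python3 -m pendant '[[[-0.02,0,0],0,0.2],[[0,0,0],0,0.2]]' | grep -E 'pos|ft'
```

```text
position: [0.5081, -0.0998, 0.0496]
ft_force: [6.6, 2.8, -3.0]
position: [0.5081, -0.0998, 0.0498]
ft_force: [8.9, 3.7, -2.8]
```

```bash
python3 -m pendant '[[[-0.01,0,0],0,0.2],[[0,0,0],0,0.2],[[0,0,0],0,0.2],[[0,0,0],0,0.2]]' | grep -E 'time|pos|ft'
python3 -m pendant '[[[0,0,0],0,0.2],[[0,0,0],0,0.2],[[0,0,0],0,0.2],[[0,0,0],0,0.2]]' | grep -E 'time|pos|ft'
python3 - <<'E'
from h import *
s=env.observe();print(s['ft_force'],s['tool_rot']);im,d=save('wrist','w5');im,d=save('top','t5')
cv2.imwrite('pics/t5c.png',cv2.resize(im[145:260,280:405,::-1],None,fx=5,fy=5,interpolation=cv2.INTER_CUBIC))
E
```

```text
time_s: 10.4
position: [0.508, -0.0998, 0.0498]
ft_force: [9.6, 3.3, -2.9]
time_s: 10.73
position: [0.508, -0.0998, 0.0498]
ft_force: [9.2, 2.4, -3.4]
[ 9.15311873  2.40022415 -3.37630337] [[ 6.75140708e-03  5.70782078e-03  9.99960919e-01]
 [-9.99976945e-01 -6.88321334e-04  6.75544425e-03]
 [ 7.26853298e-04 -9.99983473e-01  5.70304204e-03]]
```

View pics/w5.png

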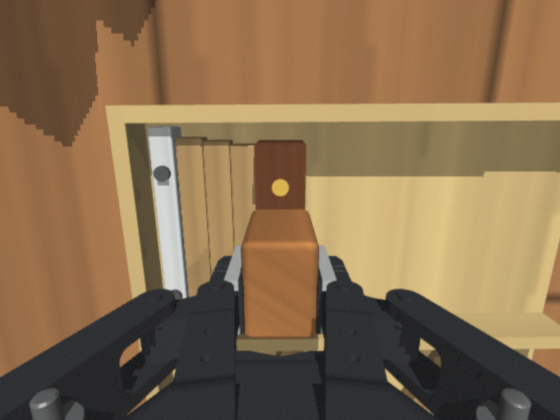

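View pics/t5c.png

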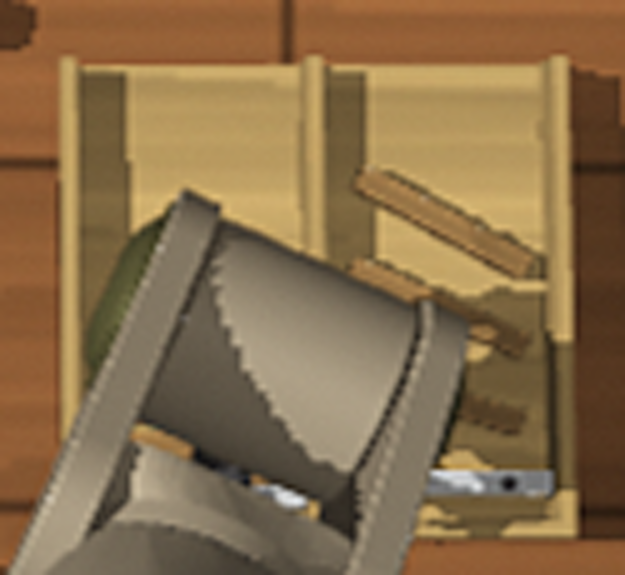

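The row lies closed and flush against the bar (rods at (192,200), (219,200), (243,200)), with 9–10 N held for over 0.7 s. I add a little, hold once more, then back off.

```bash
python3 -m pendant '[[[-0.01,0,0],0,0.2],[[0,0,0],0,0.2],[[0,0,0],0,0.2],[[0,0,0],0,0.2],[[0,0,0],0,0.2],[[0,0,0],0,0.2],[[0,0,0],0,0.2]]' | grep -E 'time|pos|ft'
python3 -m pendant '[[[0.03,0,0],0,0.2],[[0.04,0,0],0,0.2],[[0.04,0,0],0,0.2],[[0.1,0,0],0,0.2],[[0.2,0,0],0,0.2],[[0.3,0,0],0,0.2],[[0.3,0,0.2],0,0.2],[[0,0,0.6],0,0.2],[[0,0,0.6],0,0.2],[[0,0,0.4],0,0.2],[[0,0,0],0,0.2]]'
python3 - <<'E'
from h import *
s=env.observe();print(s['ft_force']);im,d=save('wrist','w6')
P=pts('wrist',d,s);H=P[:,:,2]
m=((H>.018)&(H<.0245)&(abs(P[:,:,1]+.094)<.056)&(P[:,:,0]>.43)&(P[:,:,0]<.53));q=P[m];print(m.sum(),q.min(0),q.max(0))
E
```

```text
time_s: 11.42
position: [0.508, -0.0998, 0.0499]
ft_force: [10.1, 3.4, -3.8]
time_s: 12.33
position: [0.537, -0.1001, 0.1054]
tool_rot: [[0.007, 0.004, 1.0], [-1.0, -0.002, 0.007], [0.002, -1.0, 0.004]]
ft_force: [0.5, -1.0, -2.2]
grip_width: 0.0269
[ 0.54901279 -0.98745283 -2.15336438]
8753 [ 0.43254262 -0.14998056  0.01800098] [ 0.49630192 -0.03849668  0.02449034]
```

View pics/w6.png

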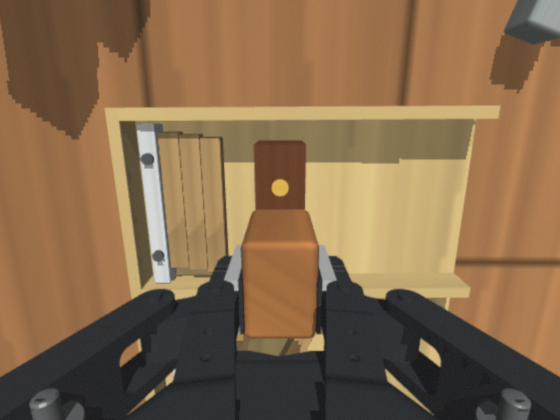

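The left row stayed closed and square at the bar after release, with its rods at (172,200) to (215,200). Now on to the right bay.

```bash
python3 -m pendant '[[[0.5,-0.5,0],0,0.2],[[0.7,-0.8,0],0,0.2],[[0.8,-0.9,0],0,0.2],[[0.8,-0.9,0],0,0.2],[[0.7,-0.7,0],0,0.2],[[0.3,-0.4,0],0,0.2],[[0,0,0],0,0.2],[[0,0,0],0,0.2],[[0,0,0],0,0.2]]'
python3 - <<'E'
from h import *
s=env.observe();im,d=save('wrist','w7');P=pts('wrist',d,s);H=P[:,:,2]
print(s['position'],s['ft_force'])
m=(H>.026)&(H<.037)
q=P[m&(abs(P[:,:,1]+.158)<.012)&(P[:,:,0]<.6)];print('midrib',len(q),np.polyfit(q[:,0]-.55,q[:,1],1))
m=(H>.075)&(H<.102)&(abs(P[:,:,0]-.651)<.03)&(P[:,:,1]>-.2);q=P[m];print('bar',q.max(0),len(q))
m=(H>.018)&(H<.0245)&(abs(P[:,:,1]+.222)<.054)&(P[:,:,0]>.47)&(P[:,:,0]<.66);q=P[m];print('rods',q.min(0),q.max(0))
E
```

```text
time_s: 13.13
position: [0.6491, -0.2249, 0.1021]
tool_rot: [[0.007, -0.002, 1.0], [-1.0, 0.001, 0.007], [-0.001, -1.0, -0.002]]
ft_force: [-0.2, 0.1, -2.3]
grip_width: 0.027
[ 0.64906414 -0.22485017  0.10211113] [-0.23577301  0.09308646 -2.26989599]
midrib 2684 [ 0.01400953 -0.1601182 ]
bar [ 0.65995806 -0.17114742  0.09587378] 3235
rods [ 0.48029275 -0.27446571  0.01800435] [ 0.62158813 -0.17229943  0.02449393]
```

View pics/w7.png

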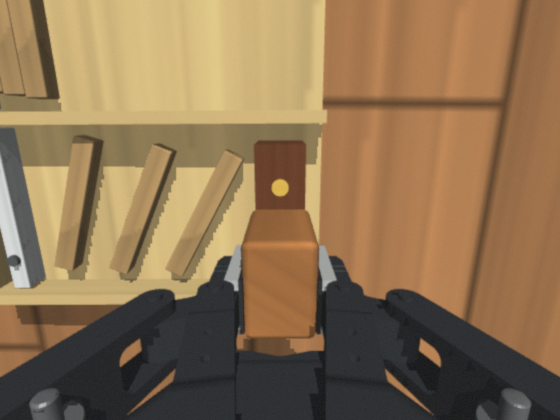

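The rake's end at (280,143) is about 11 mm inside the middle rib, and the rods reach only to x = 0.6216, with the rake face at 0.637. Clear to lower and comb.

```bash
python3 -m pendant '[[[0,0,-0.4],0,0.2],[[0,0,-0.6],0,0.2],[[0,0,-0.5],0,0.2],[[0,0,-0.28],0,0.2],[[0,0,0],0,0.2],[[-0.1,0,0],0,0.2],[[-0.2,0,0],0,0.2],[[-0.2,0,0],0,0.2],[[-0.2,0,0],0,0.2],[[-0.2,0,0],0,0.2],[[-0.2,0,0],0,0.2],[[-0.2,0,0],0,0.2]]'
python3 -m pendant '[[[-0.2,0,0],0,0.2],[[-0.2,0,0],0,0.2],[[-0.2,0,0],0,0.2],[[-0.2,0,0],0,0.2],[[-0.2,0,0],0,0.2],[[0,0,0],0,0.2]]'
python3 - <<'E'
from h import *
s=env.observe();im,d=save('wrist','w8')
E
```

```text
time_s: 14.18
position: [0.6101, -0.2258, 0.05]
tool_rot: [[0.007, 0.0, 1.0], [-1.0, -0.0, 0.007], [0.0, -1.0, 0.0]]
ft_force: [-0.2, -0.7, -0.6]
grip_width: 0.0269
time_s: 14.68
position: [0.5798, -0.2258, 0.0499]
tool_rot: [[0.007, -0.001, 1.0], [-1.0, -0.0, 0.007], [0.0, -1.0, -0.001]]
ft_force: [-0.5, -0.2, -1.3]
grip_width: 0.0269
```

View pics/w8.png

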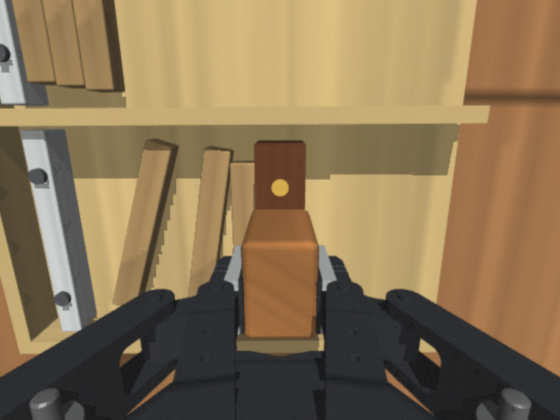

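Rod 3 is now square against the rake at (243,200), and rods 2 and 1, at (210,210) and (148,220), are still ahead of it. Continuing.

```bash
python3 -m pendant '[[[-0.2,0,0],0,0.2],[[-0.2,0,0],0,0.2],[[-0.2,0,0],0,0.2],[[-0.2,0,0],0,0.2],[[-0.2,0,0],0,0.2],[[-0.15,0,0],0,0.2],[[-0.15,0,0],0,0.2],[[-0.1,0,0],0,0.2],[[-0.1,0,0],0,0.2],[[0,0,0],0,0.2],[[0,0,0],0,0.2]]'
python3 - <<'E'
from h import *
s=env.observe();im,d=save('wrist','w9')
E
```

```text
time_s: 15.65
position: [0.5358, -0.2258, 0.0499]
tool_rot: [[0.007, 0.0, 1.0], [-1.0, -0.0, 0.007], [0.0, -1.0, 0.0]]
ft_force: [0.3, 0.6, -2.1]
grip_width: 0.0265
```

View pics/w9.png

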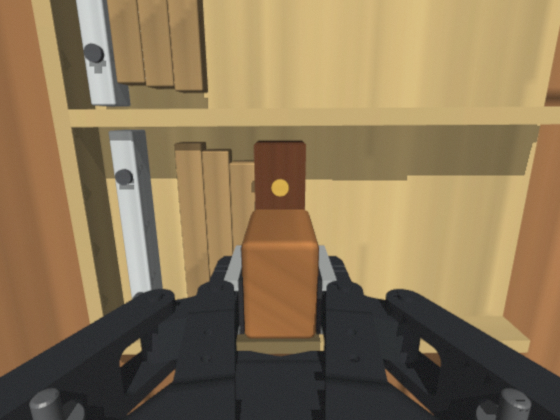

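The row is closed and square, at (190–243,200). The bar sits much like it did in the left bay, so contact should come near x = 0.517.

```bash
python3 -m pendant '[[[-0.1,0,0],0,0.2],[[-0.1,0,0],0,0.2],[[-0.1,0,0],0,0.2],[[-0.1,0,0],0,0.2],[[-0.04,0,0],0,0.2],[[-0.03,0,0],0,0.2],[[-0.03,0,0],0,0.2],[[0,0,0],0,0.2]]' | grep -E 'pos|ft'
python3 -m pendant '[[[-0.02,0,0],0,0.2],[[-0.02,0,0],0,0.2],[[0,0,0],0,0.2]]' | grep -E 'pos|ft'
python3 -m pendant '[[[-0.02,0,0],0,0.2],[[0,0,0],0,0.2]]' | grep -E 'pos|ft'
python3 -m pendant '[[[-0.02,0,0],0,0.2],[[0,0,0],0,0.2]]' | grep -E 'pos|ft'
```

```text
position: [0.5207, -0.2257, 0.0498]
ft_force: [-1.0, -0.1, -1.8]
position: [0.5196, -0.2257, 0.0498]
ft_force: [-0.0, -0.1, -2.5]
position: [0.519, -0.2257, 0.0498]
ft_force: [-0.3, -0.5, -1.2]
position: [0.5184, -0.2257, 0.0498]
ft_force: [0.6, 0.5, -1.0]
```

```bash
python3 -m pendant '[[[-0.02,0,0],0,0.2],[[0,0,0],0,0.2]]' | grep -E 'pos|ft'
python3 -m pendant '[[[-0.02,0,0],0,0.2],[[0,0,0],0,0.2]]' | grep -E 'pos|ft'
python3 -m pendant '[[[-0.02,0,0],0,0.2],[[0,0,0],0,0.2]]' | grep -E 'pos|ft'
```

```text
position: [0.5177, -0.2257, 0.0498]
ft_force: [-0.2, 0.5, -1.1]
position: [0.5171, -0.2257, 0.0498]
ft_force: [-0.4, 0.6, -1.4]
position: [0.5165, -0.2257, 0.0498]
ft_force: [0.5, -0.2, -1.2]
```

```bash
python3 -m pendant '[[[-0.02,0,0],0,0.2],[[0,0,0],0,0.2]]' | grep -E 'pos|ft'
python3 -m pendant '[[[-0.02,0,0],0,0.2],[[0,0,0],0,0.2]]' | grep -E 'pos|ft'
python3 -m pendant '[[[-0.02,0,0],0,0.2],[[0,0,0],0,0.2]]' | grep -E 'pos|ft'
```

```text
position: [0.5163, -0.2257, 0.0499]
ft_force: [1.6, 1.2, -2.2]
position: [0.5162, -0.2258, 0.0501]
ft_force: [4.3, 0.2, -2.2]
position: [0.5161, -0.2258, 0.0502]
ft_force: [7.3, 1.4, -2.3]
```

Contact at x = 0.516, now at about 7 N. One more small step, then hold.

```bash
python3 -m pendant '[[[-0.02,0,0],0,0.2],[[0,0,0],0,0.2],[[0,0,0],0,0.2]]' | grep -E 'pos|ft'
python3 -m pendant '[[[0,0,0],0,0.2],[[0,0,0],0,0.2],[[0,0,0],0,0.2]]' | grep -E 'pos|ft'
```

```text
position: [0.516, -0.2258, 0.0503]
ft_force: [9.4, 3.1, -2.7]
position: [0.516, -0.2258, 0.0503]
ft_force: [8.9, 3.0, -2.9]
```

```bash
python3 -m pendant '[[[-0.01,0,0],0,0.2],[[0,0,0],0,0.2],[[0,0,0],0,0.2],[[0,0,0],0,0.2],[[0,0,0],0,0.2],[[0,0,0],0,0.2],[[0,0,0],0,0.2],[[0,0,0],0,0.2]]' | grep -E 'pos|ft'
python3 - <<'E'
from h import *
save('wrist','w10')
E
python3 -m pendant '[[[0.03,0,0],0,0.2],[[0.04,0,0],0,0.2],[[0.04,0,0],0,0.2],[[0.1,0,0],0,0.2],[[0.2,0,0],0,0.2],[[0.3,0,0],0,0.2],[[0.3,0,0.2],0,0.2],[[0,0,0.6],0,0.2],[[0,0,0.8],0,0.2],[[0,0,0.8],0,0.2],[[0,0,0.3],0,0.2],[[0,0,0],0,0.2]]'
python3 - <<'E'
from h import *
s=env.observe();save('wrist','w11')
E
```

```text
position: [0.516, -0.2258, 0.0504]
ft_force: [10.3, 2.7, -3.9]
time_s: 20.17
position: [0.5454, -0.2262, 0.1328]
tool_rot: [[0.007, 0.004, 1.0], [-1.0, -0.003, 0.007], [0.003, -1.0, 0.004]]
ft_force: [0.7, -0.4, -3.7]
grip_width: 0.0269
```

View pics/w11.png

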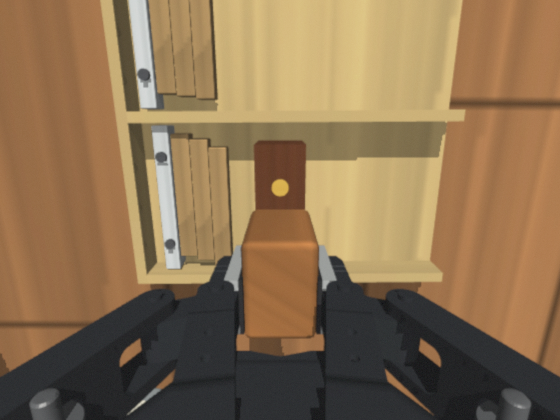

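The right row also stayed closed and square at its bar, with its rods at (182–220,200), after 9–10 N held for over a second. Now I carry the rake back to the free bench spot left of the tray.

```bash
python3 -m pendant '[[[0,0.5,0],0,0.2],[[0,0.9,0],0,0.2],[[0,1,0],0,0.2],[[0,1,0],0,0.2],[[0,1,0],0,0.2],[[0,1,0],0,0.2],[[0,1,0],0,0.2],[[0,1,0],0,0.2],[[0,1,0],0,0.2],[[0,1,0],0,0.2],[[0,1,0],0,0.2],[[0,1,0],0,0.2]]'
python3 -m pendant '[[[0,0.5,0],0,0.2],[[0,0,-0.4],0,0.2],[[0,0,-0.8],0,0.2],[[0,0,-0.8],0,0.2],[[0,0,-0.5],0,0.2],[[0,0,-0.2],0,0.2],[[0,0,-0.1],0,0.2],[[0,0,0],0,0.2],[[0,0,0],0,0.2]]'
```

```text
time_s: 21.22
position: [0.5428, 0.1185, 0.1291]
tool_rot: [[0.007, -0.003, 1.0], [-1.0, 0.0, 0.007], [-0.0, -1.0, -0.003]]
ft_force: [0.5, 0.5, -2.0]
grip_width: 0.0266
time_s: 21.97
position: [0.5444, 0.1315, 0.0473]
tool_rot: [[0.007, 0.001, 1.0], [-1.0, 0.0, 0.007], [-0.0, -1.0, 0.001]]
ft_force: [0.4, -0.2, -1.1]
grip_width: 0.0268
```

```bash
python3 -m pendant '[[[0,0,-0.1],0,0.2],[[0,0,-0.08],0,0.2],[[0,0,0],0,0.2],[[0,0,0],0,0.2]]' | grep -E 'pos|ft'
python3 -m pendant '[[[0,0,-0.04],0,0.2],[[0,0,0],0,0.2]]' | grep -E 'pos|ft'
python3 -m pendant '[[[0,0,-0.03],0,0.2],[[0,0,0],0,0.2]]' | grep -E 'pos|ft'
```

```text
position: [0.5442, 0.1313, 0.0415]
ft_force: [-0.6, -0.3, -2.3]
position: [0.5443, 0.1312, 0.0402]
ft_force: [-0.4, 0.2, -1.3]
position: [0.5443, 0.1312, 0.0402]
ft_force: [-1.5, -0.7, 6.2]
```

The teeth are on the bench (+6 N). Now I open the gripper and go up.

```bash
python3 -m pendant '[[[0,0,0],0,0.3],[[0,0,0],0,0.4],[[0,0,0],0,0.6],[[0,0,0],0,0.7],[[0,0,0],0,0.7],[[0,0,0],0,0.7],[[0,0,0],0,0.7]]'
python3 -m pendant '[[[0,0,0.2],0,0.7],[[0,0,0.5],0,0.7],[[0,0,0.8],0,0.7],[[0,0,1],0,0.7],[[0,0,1],0,0.7],[[0,0,1],0,0.7],[[0,0,1],0,0.7],[[0,0,0.5],0,0.7],[[0,0,0],0,0.7],[[0,0,0],0,0.7]]'
python3 - <<'E'
from h import *
s=env.observe();save('wrist','w12');im,d=save('top','t12');save('scene','s12')
E
```

```text
time_s: 23.22
position: [0.5442, 0.1313, 0.0393]
tool_rot: [[0.007, -0.0, 1.0], [-1.0, -0.0, 0.007], [0.0, -1.0, -0.0]]
ft_force: [0.3, -0.4, -0.3]
grip_width: 0.0599
time_s: 24.05
position: [0.5442, 0.1313, 0.2199]
tool_rot: [[0.007, 0.001, 1.0], [-1.0, 0.0, 0.007], [-0.0, -1.0, 0.001]]
ft_force: [0.4, -0.0, -0.3]
grip_width: 0.0599
```

View pics/t12.png

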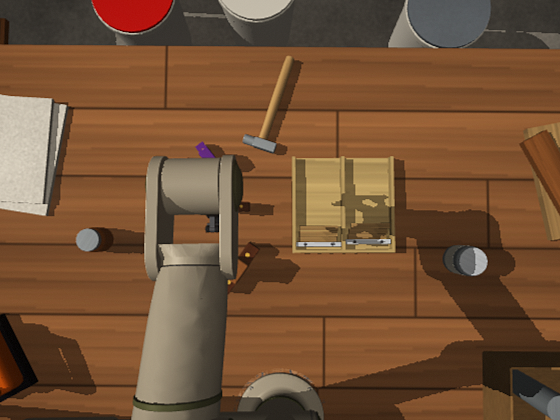

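View pics/s12.png

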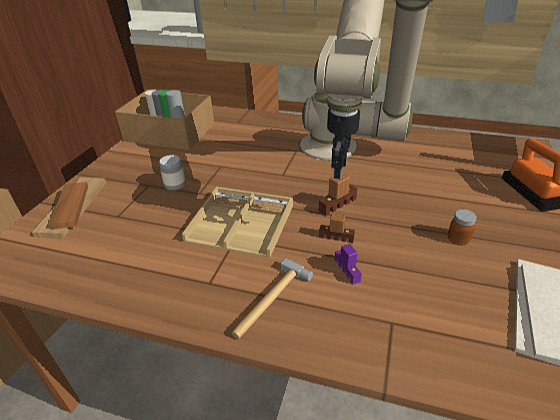

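The rake stands on its teeth at scene (337,228), and the jar at (462,226) and the tin at (172,172) look unmoved. Last come numeric checks of the rods, the rake and the bystanders.

Run:
```python
from h import *
z=np.load('pics/t12.npz');im,d=z['im'],z['d'];P=pts('top',d);H=P[:,:,2]
o=np.array([.5481,-.158]);a=np.radians(.5);R=np.array([[np.cos(a),-np.sin(a)],[np.sin(a),np.cos(a)]])
q=(P[:,:,:2]-o)@R*1000
for n,y0 in(('L',64),('R',-64)):
    m=(abs(q[:,:,1]-y0)<54)&(q[:,:,0]>-92)&(q[:,:,0]<100)&(H>.0185)&(H<.0245)
    m=cv2.morphologyEx(m.astype(np.uint8),cv2.MORPH_OPEN,np.ones((2,2)))>0
    w=q[m];print(n,m.sum(),cv2.minAreaRect(w.astype(np.float32)),w.min(0),w.max(0),H[m].max())
def rep(n,u0,v0,u1,v1,zlo,zhi):
    m=np.zeros(H.shape,bool);m[v0:v1,u0:u1]=1;m&=(H>zlo)&(H<zhi);w=P[m];print(n,w.mean(0).round(4))
rep('jar',60,215,120,260,.05,.12);rep('tin',430,235,500,285,.05,.13)
s=env.observe();z=np.load('pics/w12.npz');P=pts('wrist',z['d'],s);H=P[:,:,2]
m=(H>.065)&(H<.09)&(abs(P[:,:,0]-.544)<.06)&(abs(P[:,:,1]-.135)<.05)
w=P[m];print('handle top',m.sum(),w.mean(0),w[:,2].std(),cv2.minAreaRect(w[:,:2].astype(np.float32)*1000),np.linalg.lstsq(np.c_[w[:,:2]-w[:,:2].mean(0),np.ones(len(w))],w[:,2],rcond=None)[0])
for k in('t12','w12'):
  i=np.load(f'pics/{k}.npz')['im']
  if k=='t12': cv2.imwrite('pics/t12c.png',cv2.resize(i[215:258,285:402,::-1],None,fx=6,fy=6,interpolation=cv2.INTER_CUBIC))
```

```text
L 484 ((-73.43783569335938, 85.06934356689453), (152.5378875732422, 41.69841003417969), 89.99537658691406) [-94.29259382   8.79934284] [-52.59444938 161.33830975] 1.0861397711599043
R 492 ((-68.18059539794922, 19.24962615966797), (284.17376708984375, 41.703758239746094), 89.98133850097656) [ -89.05373139 -122.84070439] [-47.34950426 161.33830975] 1.0861397711599043
jar [0.4565 0.4707 0.0778]
tin [ 0.4143 -0.4514  0.092 ]
handle top 1375 [0.54243925 0.13571611 0.07508611] 0.0013882111496824393 ((542.2662963867188, 134.77627563476562), (27.925960540771484, 39.25119400024414), 1.0868390798568726) [-0.00864568 -0.03193071  0.07508611]
```

View pics/t12c.png

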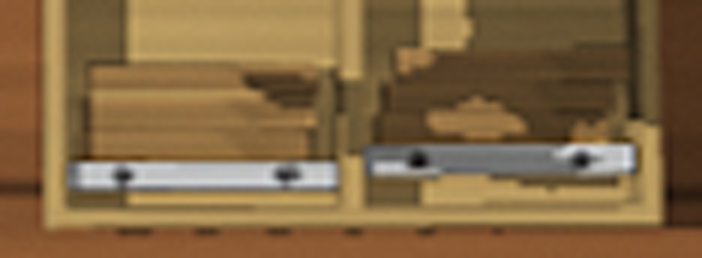

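View pics/w12.png

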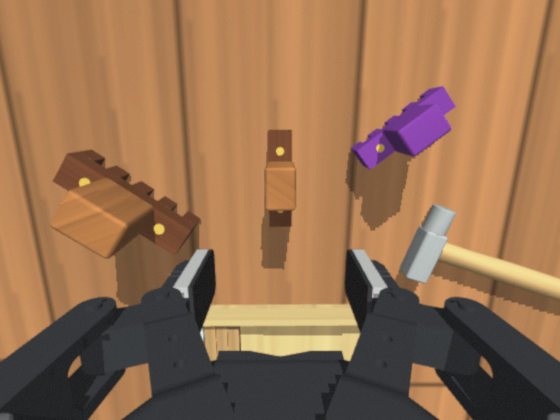

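Both rows are 41.7 mm deep (3 x 14 mm is 42 mm) and square against their bars. The rake stands level with its top at about 75–77 mm, the jar and tin have moved less than 0.2 mm, and the gripper is clear, so I hand the job in.

```bash
python3 -c "
from rig import env
print(env.observe()['time_s'],env.close_job())"
```

```text
the job is handed in; nothing more can be done
24.2 None
```

I combed both bays with the small brown rake and handed the job in at 24.2 s; no verdict is reported.

- **Pressing:** each row was held at 9–10 N on the wrist sensor for over half a second, left bay first. Bar contact came at tool x = 0.508 m (left) and 0.516 m (right). The force between the rods themselves could not be measured.
- **Rows at the end:** each is 41.7 mm deep against 42 mm for three touching rods, and both look square and flush with their bars.
- **Rake:** it is released, upright and standing on the bench left of the tray. The handle top measured about 75 mm (77 mm expected). A plane fitted to that top tilts about 0.03 rad, within the 0.08 limit.
- **Jar and tin:** unmoved to within 0.2 mm.

**Checks that disagreed:** in the last top view the rows' width could not be read because of stray pixels, so I judged squareness from the pictures. The wrist and top cameras differed by about 2 mm, which matches the stated calibration.

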